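Find the case that holds the stamp

TASK

The press needs the brass embossing stamp, but the three blue stamp cases on the bench are shut and look the same, and only the heavy one has the stamp in it. Find it by lifting them, and set it down flat in the empty bay of the job tray, beside the heels, without dropping or tipping any case. The two empty cases should end up standing where they stood, and the other things on the bench stay where they are.

Things in the scene. Friction and masses are not known exactly. Their poses are not given: they have to be found in the camera images.
- case_1: one of three identical shut stamp cases: dark blue plastic, blank white label on the lid, latches and hinge on the long sides, whose middle 40 mm is flat. 110 mm long (x), 64 wide (y), 52 high; origin at the centre of its underside, z up. Stands loose on the bench. Any one of the three holds the stamp, near its middle, and weighs 0.54 to 0.76 kg; the two empty ones 0.12 to 0.19 kg.
- case_2: one of three identical shut stamp cases: dark blue plastic, blank white label on the lid, latches and hinge on the long sides, whose middle 40 mm is flat. 110 mm long (x), 64 wide (y), 52 high; origin at the centre of its underside, z up. Stands loose on the bench. Any one of the three holds the stamp, near its middle, and weighs 0.54 to 0.76 kg; the two empty ones 0.12 to 0.19 kg.
- case_3: one of three identical shut stamp cases: dark blue plastic, blank white label on the lid, latches and hinge on the long sides, whose middle 40 mm is flat. 110 mm long (x), 64 wide (y), 52 high; origin at the centre of its underside, z up. Stands loose on the bench. Any one of the three holds the stamp, near its middle, and weighs 0.54 to 0.76 kg; the two empty ones 0.12 to 0.19 kg.
- job_tray: fixed tray of aluminium sheet, 272 mm long (x) by 156 wide (y), floor 3 mm thick, walls 3 mm thick and 21 mm high from the bench; origin at the centre of its underside, z up. An 18 mm high divider parts two bays: the empty one on its -x side, 150 by 150 mm inside, and one on its +x side with two brown shoe heels 41 mm high, fixed in it.
- tray_bay (a point): the centre of the floor of the tray's empty bay, on the floor's surface (3 mm above the bench); its axes are those of the tray, z up. The bay reaches 75 mm from it each way along x and y.
- tape_dispenser: bystander: white desk tape dispenser, 150 by 62 mm, 89 mm high at its roll; origin under its middle
- shoe_last: bystander: yellow plastic shoe last standing on its sole, 258 mm long (its x, toe to +x), 88 mm wide, 104 mm high at the heel end; origin under its middle
- punching_block: bystander: cream nylon punching block, 90 by 125 by 45 mm high; origin at the centre of its underside
- hammer: bystander: hammer lying flat, about 260 mm long along its x and 78 mm across its steel head, handle to -x; origin under the middle of its length
Things that resemble listed ones, but are neither listed nor needed, are in the scene too. What is shaped like the case_2 but green or red is not meant.

How it is judged:
On the way:
1. a case is lifted clear of the bench (height (world z) of any of case_1, case_2, case_3 above 0.012 m), for 0.2 s.
At the end, for the whole second after the job is handed in: The heavy case lies flat in the tray's empty bay, within 46 mm of the bay's middle along the tray's x and y, bearing on the tray with over 2.8 N (an empty one cannot). The two others stand upright on the bench, each within 50 mm of where it stood. All are at rest (((x of case_1 in the frame of tray_bay between -0.046 and 0.046 m and y of case_1 in the frame of tray_bay between -0.046 and 0.046 m and z of case_1 in the frame of tray_bay between -0.004 and 0.006 m and angle between case_1's own z axis and vertical below 0.08 rad and contact force between case_1 and job_tray above 2.8 N and linear speed of each of case_1, case_2, case_3 below 0.03 m/s and distance of each of case_2, case_3 from where it was at the start of the episode below 0.05 m and height (world z) of each of case_2, case_3 below 0.006 m and angle between each of case_2, case_3's own z axis and vertical below 0.1 rad) or (x of case_2 in the frame of tray_bay between -0.046 and 0.046 m and y of case_2 in the frame of tray_bay between -0.046 and 0.046 m and z of case_2 in the frame of tray_bay between -0.004 and 0.006 m and angle between case_2's own z axis and vertical below 0.08 rad and contact force between case_2 and job_tray above 2.8 N and linear speed of each of case_2, case_1, case_3 below 0.03 m/s and distance of each of case_1, case_3 from where it was at the start of the episode below 0.05 m and height (world z) of each of case_1, case_3 below 0.006 m and angle between each of case_1, case_3's own z axis and vertical below 0.1 rad) or (x of case_3 in the frame of tray_bay between -0.046 and 0.046 m and y of case_3 in the frame of tray_bay between -0.046 and 0.046 m and z of case_3 in the frame of tray_bay between -0.004 and 0.006 m and angle between case_3's own z axis and vertical below 0.08 rad and contact force between case_3 and job_tray above 2.8 N and linear speed of each of case_3, case_1, case_2 below 0.03 m/s and distance of each of case_1, case_2 from where it was at the start of the episode below 0.05 m and height (world z) of each of case_1, case_2 below 0.006 m and angle between each of case_1, case_2's own z axis and vertical below 0.1 rad))); the robot touches nothing.
It fails at once if a case is dropped (falls free of the fingers, from more than about 3 cm) ((linear speed of case_1 above 0.8 m/s and contact force between the fingers and case_1 below 0.3 N) or (linear speed of case_2 above 0.8 m/s and contact force between the fingers and case_2 below 0.3 N) or (linear speed of case_3 above 0.8 m/s and contact force between the fingers and case_3 below 0.3 N)).
It fails at once if a case is tipped by more than 0.8 rad (angle between any of case_1, case_2, case_3's own z axis and vertical above 0.8 rad).
It fails at once if the tape dispenser, shoe last, punching block or hammer is pushed more than 40 mm from its place (distance of any of tape_dispenser, shoe_last, punching_block, hammer from where it was at the start of the episode above 0.04 m).
It also fails if it takes over 64 s, if anything falls off the work surface, if the arm or the gripper's body presses on something with over 40 N, if the wrist force passes 120 N, or if a joint passes its speed limit or range.

ROBOT

A 6-joint arm with a two-finger parallel gripper is mounted at the origin on the work surface. World frame = base frame: x ahead of the robot, y to its left, z up, the work surface at z = 0. Lengths are in m, angles in rad, forces in N, time in s.
With the tool pointing down it reaches from about 0.3 to 0.775 m from the base axis. Payload 14.6 kg.
Tool frame: the origin (TCP) lies between the finger pads; the fingertips stand 17 mm ahead of it and the grasp point (between the pads) lies 2 mm behind it; z points along the fingers, y is the line along which they close (so a half turn about z gives the same grasp; the last joint's range is limited). The gripper opens to 85 mm and grips with 20 to 120 N. Pads are 22 mm wide; open, the fingers measure 114 mm over their backs; the gripper's body (76 mm by 85 mm) begins 54 mm behind the grasp point. The pads swing forward as they close: fully open they stand 13 mm farther back than shut.
Start: joints at [-1.415, 0.3, 1.521, -0, 1.321, -0.067], TCP at [0.122, -0.536, 0.248] pointing down, gripper open.
Joint ranges: [-3.03, 3.03], [-0.79, 2.21], [0.23, 2.52], [-1.04, 4.18], [0, 3.07], [-2.55, 2.55]. Speed limits (rad/s): [2.22, 2.22, 2.57, 3.14, 3.14, 3.14].

INTERFACE

Orientations are given as a rotation vector (axis times angle).
In Python, from workcell import ctrl gives the robot as it stands. Calls block until the motion is done:
- ctrl.move_to(position, orientation): joint-space move of the TCP to a pose.
- ctrl.move_l(position, vel=0.15, frame=None): straight line of the TCP; frame=None keeps the orientation; vel is the mean speed in m/s.
- ctrl.goto_joints(angles): joint-space move.
- ctrl.gripper_to(opening, f_grip=None): finger opening in m; f_grip is the grip in N (None keeps the last); returns when the fingers have stopped.
- ctrl.dwell(seconds).
- ctrl.inverse_kinematics(position, orientation): joint angles nearest the present ones, or None.
- ctrl.sense(): the state.
- ctrl.grab_frame(name): name is "side" or "top" or "wrist"; returns a dict with "color" (384x512x3 uint8, red, green, blue), "depth" (384x512 float32, m along the optical axis (not along the pixel's ray), 0 where there is no reading), "mtx" (3x3 intrinsics, pixels), "R" (3x3) and "t" (3): a world point X has camera coordinates R X + t. Camera axes: x right, y down, z forward; pixel columns grow to the right and rows downward; lengths in m; the calibration is good to about 2 mm. A picture is of the moment at which its call begins.
A pose or a line that the arm cannot do raises ctrl.IKError and nothing moves.
- ctrl.sign_off(): hands the job in; it is judged then, once.
The state is a dict: "t": time; "joints": joint angles; "qvel": joint speeds; "joint_torque": joint torques, N m; "tcp_pos": TCP position; "ee_rot": TCP orientation; "wrist_force": force on the tool from outside, world axes, zero at the start; "ft_torque": the same for the moment, N m; "gripper_width": finger opening in m; "grip_force": force on a finger pad.
Only numpy, scipy, OpenCV 4.12 (cv2) and the standard library are available. Lean on these libraries where they do the work, as an engineer would, in place of code of your own. Each camera call takes 0.05 s, during which the arm holds its last target. There are 200 camera calls.

## Working session

There is one attempt and no reset: what is moved stays moved. The work goes in short steps, each a Python script; the robot and the scene stay as the last script left them, time stands still between calls to the robot, and variables do not carry over. Pictures are saved under pics/ and viewed, at most 10 in all, crops included, and the job is handed in when it is done.

```bash
mkdir -p pics; ls
python3 - <<'E'
from workcell import ctrl
import cv2,numpy as np,pickle
d={}
for n in("top","side"):
    f=ctrl.grab_frame(n);d[n]=f;cv2.imwrite(f"pics/{n}0.png",f["color"][:,:,::-1])
    print(n,(-f["R"].T@f["t"]).round(3),f["R"].round(2).tolist(),f["mtx"].round(0).tolist())
pickle.dump(d,open("f0.pkl","wb"))
s=ctrl.sense();print({k:np.round(v,3).tolist() for k,v in s.items()})
E
```

```text
pics
top [ 0.375 -0.023  1.28 ] [[-0.0, -1.0, 0.01], [-0.99, 0.0, -0.13], [0.13, -0.01, -0.99]] [[474.0, 0.0, 259.0], [0.0, 474.0, 190.0], [0.0, 0.0, 1.0]]
side [ 0.504 -0.587  0.652] [[1.0, -0.01, 0.02], [0.0, -0.73, -0.69], [0.02, 0.69, -0.73]] [[366.0, 0.0, 252.0], [0.0, 366.0, 191.0], [0.0, 0.0, 1.0]]
{'t': 0.1, 'joints': [-1.415, 0.3, 1.522, 0.0, 1.321, -0.067], 'qvel': [-0.0, -0.004, -0.0, -0.0, 0.001, 0.0], 'joint_torque': [0.003, -54.437, -36.237, 0.0, 0.003, -0.0], 'tcp_pos': [0.121, -0.536, 0.248], 'ee_rot': [-3.121, -0.349, 0.0], 'wrist_force': [-0.223, -0.527, -0.037], 'ft_torque': [-0.001, 0.077, 0.001], 'grip_force': 0.0, 'gripper_width': 0.085}
```

View pics/top0.png

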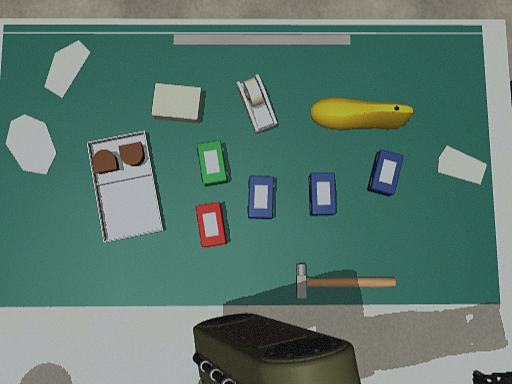

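View pics/side0.png

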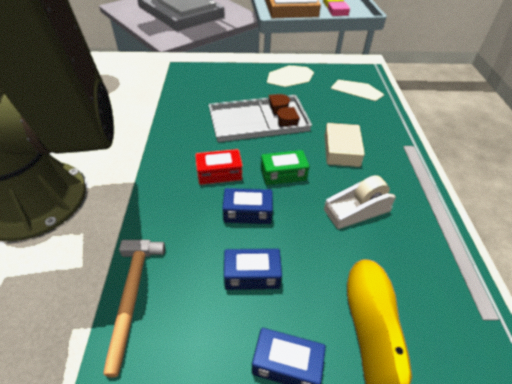

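The top view shows the blue cases at about (261,197), (322,193) and (387,172), and the tray around (125,187). Its empty bay is the lower part, near (130,207). The side view agrees. The red and green boxes are decoys.

```bash
cat > h.py <<'E'
import cv2,numpy as np
from scipy.spatial.transform import Rotation as Ro
def cast(f,uv,z):
    uv=np.asarray(uv,float).reshape(-1,2)
    r=np.c_[uv,np.ones(len(uv))]@np.linalg.inv(f["mtx"]).T@f["R"]
    c=-f["R"].T@f["t"]
    return c+r*((z-c[2])/r[:,2])[:,None]
def cloud(f):
    v,u=np.mgrid[:384,:512]; p=np.stack([u,v,np.ones_like(u)],-1)*f["depth"][...,None]
    return (p@np.linalg.inv(f["mtx"]).T-f["t"])@f["R"]
def rect(P):  # centre, long, short, yaw of the long axis
    (c,(w,h),_)=R=cv2.minAreaRect(np.float32(P[:,:2])*1000)
    b=cv2.boxPoints(R); e=[b[1]-b[0],b[2]-b[1]]; e=max(e,key=np.linalg.norm)
    a=np.arctan2(e[1],e[0]); a=(a+np.pi/2)%np.pi-np.pi/2
    return np.array(c)/1000,max(w,h),min(w,h),a
def cases(f,amin=300):
    hsv=cv2.cvtColor(f["color"],cv2.COLOR_RGB2HSV)
    m=cv2.inRange(hsv,(108,90,40),(130,255,255)); out=[]
    for c in cv2.findContours(m,cv2.RETR_EXTERNAL,cv2.CHAIN_APPROX_NONE)[0]:
        if cv2.contourArea(c)<amin: continue
        k=cv2.drawContours(np.zeros_like(m),[c],-1,255,-1)>0
        P=cloud(f)[k]; P=P[abs(P[:,2]-.052)<.008]
        if len(P)>50: out.append(rect(P)+(np.median(P[:,2]),))
    return out
def down(yaw):  # tool down, closing line (tool y) across a case of that yaw
    return (Ro.from_euler('z',yaw)*Ro.from_euler('x',np.pi)).as_rotvec()
E
python3 - <<'E'
from h import *;import pickle
d=pickle.load(open("f0.pkl","rb"))
for n in d:
    for o in cases(d[n]): print(n,o)
f=d["top"];hsv=cv2.cvtColor(f["color"],cv2.COLOR_RGB2HSV)
m=(((hsv[...,1]<70)&(hsv[...,2]>90))).astype(np.uint8)*255
m[:, :70]=0;m[:,180:]=0;m[:120]=0;m[260:]=0
c=max(cv2.findContours(m,cv2.RETR_EXTERNAL,cv2.CHAIN_APPROX_NONE)[0],key=cv2.contourArea)
print(rect(cast(f,c,.021)),cv2.minAreaRect(c))
P=cloud(f)
for v,u in((212,133),(187,270),(160,110),(100,178),(90,255),(110,350),(282,301)):print(u,v,P[v,u].round(3))
E
```

```text
top (array([ 0.51325201, -0.04271368]), 107.35340118408203, 63.18882751464844, np.float32(-0.037594438), np.float64(0.05278128924443798))
top (array([ 0.52223749, -0.20601605]), 106.175048828125, 63.068790435791016, np.float32(-0.005886197), np.float64(0.05252940514404598))
top (array([ 0.57913446, -0.3753522 ]), 108.6204833984375, 64.22022247314453, np.float32(-0.2745415), np.float64(0.0523748925788239))
side (array([ 0.57633466, -0.37874249]), 107.38255310058594, 61.97892379760742, np.float32(-0.27915096), np.float64(0.05198437112910918))
side (array([ 0.51993793, -0.20953088]), 104.94752502441406, 60.929359436035156, np.float32(0.023859143), np.float64(0.05203901621427753))
side (array([ 0.511009  , -0.04692654]), 105.02436828613281, 60.72367477416992, np.float32(-0.038308263), np.float64(0.05197187037891129))
(array([0.54726678, 0.32131812]), 277.4029541015625, 159.59190368652344, np.float32(0.20189404)) ((123.64599609375, 186.06475830078125), (103.33412170410156, 60.9160270690918), 79.63367462158203)
133 212 [0.477 0.299 0.004]
270 187 [ 0.538 -0.068  0.05 ]
110 160 [0.612 0.355 0.039]
178 100 [0.776 0.178 0.042]
255 90 [ 0.787 -0.029  0.089]
350 110 [ 0.741 -0.28   0.064]
301 282 [ 0.292 -0.148  0.027]
```

Both views agree on the case positions, and the tray fit gives bay centre (0.490, 0.310) at yaw 0.20. I'll lift each case in turn and weigh it.

```bash
cat > w.py <<'E'
from h import *
from workcell import ctrl
C={'A':(.5775,-.377,-.276),'B':(.521,-.208,.009),'C':(.512,-.045,-.038)}
def weigh(k):
    x,y,a=C[k]; o=down(a)
    ctrl.move_to([x,y,.13],o); ctrl.move_l([x,y,.030],vel=.12)
    f0=np.array(ctrl.sense()["wrist_force"])
    ctrl.gripper_to(.04,60); s=ctrl.sense()
    ctrl.move_l([x,y,.060],vel=.06); ctrl.dwell(.3)
    e=ctrl.sense(); w=(np.array(e["wrist_force"])-f0)
    print(k,"w",s["gripper_width"],s["grip_force"],"F",w.round(2),f0.round(2),"t",e["t"],flush=True)
    return w[2]
def back(k):
    x,y,a=C[k]
    ctrl.move_l([x,y,.031],vel=.05); ctrl.gripper_to(.085); ctrl.move_l([x,y,.13],vel=.15)
E
python3 - <<'E'
from w import *
weigh('B')
cv2.imwrite("pics/lift.png",ctrl.grab_frame("side")["color"][:,:,::-1])
E
```

```text
B w 0.06301423022340379 66.55333757400513 F [-0.16  0.02 -0.67] [ 0.78  0.68 -0.54] t 4.2833
```

View pics/lift.png

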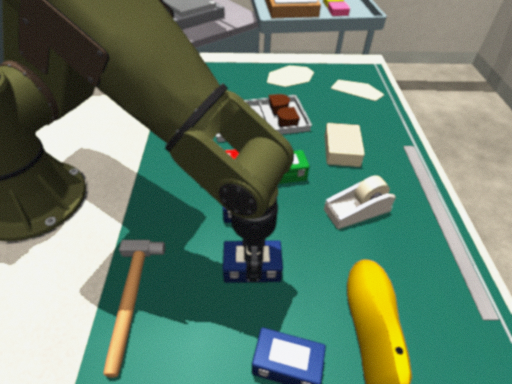

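The side view shows case B at (253,260) held level between the fingers and off the bench. It reads about 1.2 N, so it's empty. I'll put it back and weigh the next one.

Run:
```python
from w import *
back('B')
if weigh('C')>-4:
    back('C'); print(weigh('A'))
for i in range(3): ctrl.dwell(.1); print(ctrl.sense()["wrist_force"].round(2) )
```

```text
C w 0.06321259350763621 67.76541709899902 F [ 0.69  0.58 -5.42] [ 0.3   0.13 -1.2 ] t 9.1833
[-0.1  -0.66 -6.64]
[ 1.07 -0.81 -7.57]
[ 0.13 -0.86 -6.88]
```

Case C weighs about 7 N, so it's the heavy one. Next I'll carry it to the bay and take pictures.

Run:
```python
from w import *
x,y,a=C['C']; B=[.4905,.3097]; o=down(.202)
ctrl.move_l([x,y,.16],vel=.1)
ctrl.move_to(B+[.16],o); ctrl.move_l(B+[.075],vel=.08)
s=ctrl.sense(); print(s["tcp_pos"],s["wrist_force"],s["gripper_width"],s["t"])
f=ctrl.grab_frame("top"); g=ctrl.grab_frame("side")
cv2.imwrite("pics/place.png",np.vstack([f["color"][100:290,50:450],g["color"][50:240,100:500]])[:,:,::-1])
```

```text
[0.49079338 0.30986251 0.07561699] [-0.02227581 -0.58682816 -5.72009533] 0.06308625562055142 13.1833
```

View pics/place.png

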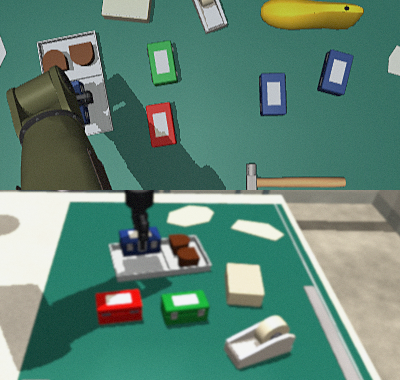

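The case (lower half, about (140,240)) hangs over the empty bay, clear of the heels. The other two cases are in place, so I'll lower it, release and back off.

Run:
```python
from w import *
B=[.4905,.3097]
ctrl.move_l(B+[.034],vel=.04); ctrl.dwell(.2); s=ctrl.sense(); print(s["tcp_pos"],s["wrist_force"])
ctrl.gripper_to(.085); ctrl.move_l(B+[.18],vel=.12)
ctrl.move_to([.45,0.0,.25],down(0)); ctrl.move_to([.122,-.536,.248],np.array([-3.121,-.349,0])); ctrl.dwell(.3)
f=ctrl.grab_frame("top"); g=ctrl.grab_frame("side")
for o in cases(f): 
    print(o); d=o[0]-B; print("bay frame",d[0]*np.cos(.202)+d[1]*np.sin(.202),-d[0]*np.sin(.202)+d[1]*np.cos(.202))
print(ctrl.sense()["t"])
cv2.imwrite("pics/end.png",np.vstack([f["color"][100:290,50:450],g["color"][50:240,100:500]])[:,:,::-1])
```

```text
[0.49060686 0.30976302 0.03412583] [-1.54032576 -0.31423509 -4.7604423 ]
(array([0.49105911, 0.31026083]), 107.39813995361328, 65.58374786376953, np.float32(0.20153534), np.float64(0.055881906491980424))
bay frame 0.0006602638186346625 0.0004372562363699036
(array([ 0.52111194, -0.20642439]), 107.77696990966797, 63.56459045410156, np.float32(0.008228064), np.float64(0.05257423157869289))
bay frame -0.0735600400069865 -0.511771824186921
(array([ 0.57880927, -0.37535062]), 107.32206726074219, 64.40167236328125, np.float32(-0.28592384), np.float64(0.052360855597928434))
bay frame -0.05092736735177612 -0.6888390789357751
20.2333
```

View pics/end.png

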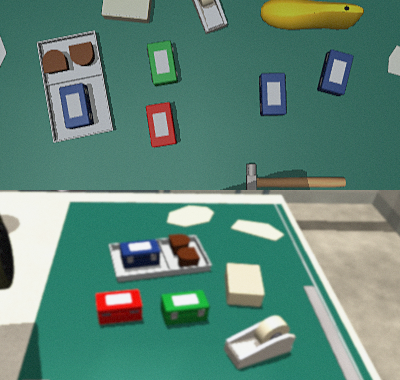

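The case sits flat in the bay at (75,105), about 1 mm from its centre, and the other two stand where they stood.

```bash
python3 -c "
from workcell import ctrl
print(ctrl.sign_off())"
```

```text
the job is handed in; nothing more can be done
None
```

The heavy case (about 0.7 kg) is lying flat in the middle of the tray's empty bay, the other two cases stand where they stood, and the job was handed in about 20 s into the 64 s limit; the sign-off gave no verdict.

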